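# Close and clip down a seed propagator lid

### The arm

A 6-joint arm with a two-finger parallel gripper is mounted at the origin on the work surface. World frame = base frame: x ahead of the robot, y to its left, z up, the work surface at z = 0. Lengths are in m, angles in rad, forces in N, time in s.
With the tool pointing down it reaches from about 0.275 to 0.85 m from the base axis. Payload 5.2 kg.
Tool frame: the origin (TCP) lies midway between the tips of the shut fingers; the grasp point (between the pads) lies 19 mm behind it; z points along the fingers, y is the direction in which the jaws open and shut (so a half turn about z gives the same grasp; the last joint's range is limited). The gripper opens to 85 mm and grips with 20 to 120 N. Pads are 22 mm wide; open, the fingers measure 114 mm over their backs; the gripper's body (76 mm by 85 mm) begins 54 mm behind the grasp point. The pads swing forward as they close: fully open they stand 13 mm farther back than shut.
Start: joints at [1.007, 0.259, 1.535, -0, 1.348, -0.203], TCP at [0.194, 0.515, 0.231] pointing down, gripper open.
Joint ranges: [-3.14, 3.14], [-0.91, 2.08], [0.19, 2.58], [-1.22, 4.36], [0.22, 2.71], [-3.12, 3.12]. Speed limits (rad/s): [2.57, 2.57, 3.14, 3.14, 3.14, 3.14].

### API

Orientations are given as a unit quaternion [x, y, z, w].
In Python, from bench import get_state, get_image, hand_in gives the robot as it stands.
- The arm moves only by the tool move_arm, never from a script. Its arguments are lists of equal length, an entry for each row: "xyz": the shift along the tool's x, y, z in m, a list of three; "rotation": the turn, a rotation vector about the tool's x, y, z in degrees, a list of three; "claw": the finger opening in m, from 0 to 0.0854. A call has 1 to 5 rows; each row shifts and turns the commanded pose from where the row before left it, along the tool's axes as they then stand; what a row does not reach is not made up. A row lasts 1/8 s, in which the tool goes at most 62.5 mm and 10.7 degrees, less where a joint would pass 70% of its speed; a pose out of reach is approached as far as the arm can. A call is refused whole if a number of a shift passes 0.0625 or a number of a turn 10.7, either way. A call with a gripper value outside its range is refused whole. The fingers move at their own pace and stop on an object; "grip_force" is the grip in N (left out, the last holds). Time passes only in rows, so rows that do not move let the fingers close. It gives the time, the measured TCP pose, the force and the opening at its end, in the units of the state.
- get_state(): the state, without advancing time (a new reading comes with each control period).
- get_image(name): name is "side" or "top" or "wrist"; returns a dict with "frame" (384x512x3 uint8, red, green, blue), "range_z" (384x512 float32, m along the optical axis (not along the pixel's ray), 0 where there is no reading), "mtx" (3x3 intrinsics, pixels), "k1" (the pictures are not rectified: a ray, as slopes to the right and down, at radius r is drawn at 1 + k1 r^2 times it, then the intrinsics apply), "rvec" (rotation vector, rad) and "tvec" (3), from world to camera coordinates, as OpenCV has them. Camera axes: x right, y down, z forward; pixel columns grow to the right and rows downward; lengths in m; the calibration is good to about 2 mm. A picture is of the moment at which its call begins.
- hand_in(): hands the job in, once; it reports no verdict.
The state is a dict: "time_s": time; "joint_pos": joint angles; "qvel": joint speeds; "effort": joint torques, N m; "ee_pos": TCP position; "tcp_rot": TCP orientation; "force": force on the tool from outside, world axes, zero at the start; "moment": the same for the moment, N m; "finger_gap": finger opening in m.
Only numpy, scipy, OpenCV 4.12 (cv2) and the standard library are available. Lean on these libraries where they do the work, as an engineer would, in place of code of your own. Each camera call takes 0.05 s, during which the arm holds its last target.

### The job

The clear lid of the seed propagator has been left slid partly off the tray's open end. First slide the lid fully home against the stop wall at the tray's other end (the robot's left) while all four green clips are still open, then fold each of the four clips fully down flat over the lid's rim. Leave the lid home and let the other things on the bench stay where they are.

Things in the scene. Friction and masses are not known exactly. Their poses are not given: they have to be found in the camera images.
- tray: Black seed tray, 172 (own x) x 250 (own y) x 60 mm, fixed. Origin: on the bench under it (it spans y -122 to +128). Own x points away from the robot, y to the left, both within 0.3 rad, z up. Its flat rim, 60 mm up, carries the lid between two low guides along the long sides (6 mm high, inner faces at x = +-80 mm). The right end is open.
- stop (a point): Stop wall across the tray's left end, standing 12 mm above the rim. This point: middle of its inner face, at rim height (tray's own 0, 120, 60 mm).
- lid: Loose clear plastic lid, about 0.25 kg. Flat flange 157 (x) x 240 (y) x 6 mm; origin: centre of its underside; axes along the tray's. It starts flat on the rim between the guides, 40 to 85 mm too far right. Home: the flange's left end touches the stop wall, the origin 60 mm straight above the tray's origin. It slides with plain friction (about 1 to 4 N).
- lid_top (a point): Middle of the flat top of the lid's clear raised dome (upright walls, 96 (x) x 170 (y) mm, centred on the flange), 54 mm above the flange's underside. On it sits a dark green round vent, 66 mm across and 6 mm high, with a 6 mm black knob.
- clip_near_left (a joint): Green clip flap, near side, left one of two: plate 60 mm along the tray's y, 5 mm thick. Hinge axis along the tray's y through its own (-89, 65, 69.5) mm. In rad: 0 = folded in flat over the flange (hard stop; top face 72 mm above bench), 1.57 = upright, more = leaning outward (starts 1.7 to 2.2, limit 2.4). Stiff, no spring: stays where left; about 1 N at the free edge moves it.
- clip_near_right (a joint): Green clip flap, near side, right one of two: plate 60 mm along the tray's y, 5 mm thick. Hinge axis along the tray's y through its own (-89, -65, 69.5) mm. In rad: 0 = folded in flat over the flange (hard stop; top face 72 mm above bench), 1.57 = upright, more = leaning outward (starts 1.7 to 2.2, limit 2.4). Stiff, no spring: stays where left; about 1 N at the free edge moves it.
- clip_far_left (a joint): Green clip flap, far side, left one of two: plate 60 mm along the tray's y, 5 mm thick. Hinge axis along the tray's y through its own (89, 65, 69.5) mm. In rad: 0 = folded in flat over the flange (hard stop; top face 72 mm above bench), 1.57 = upright, more = leaning outward (starts 1.7 to 2.2, limit 2.4). Stiff, no spring: stays where left; about 1 N at the free edge moves it.
- clip_far_right (a joint): Green clip flap, far side, right one of two: plate 60 mm along the tray's y, 5 mm thick. Hinge axis along the tray's y through its own (89, -65, 69.5) mm. In rad: 0 = folded in flat over the flange (hard stop; top face 72 mm above bench), 1.57 = upright, more = leaning outward (starts 1.7 to 2.2, limit 2.4). Stiff, no spring: stays where left; about 1 N at the free edge moves it.
- near_left_end (a point): Middle of the free edge of the near left clip flap, mid-thickness, 34 mm from its hinge axis; moves with the flap.
- near_right_end (a point): Middle of the free edge of the near right clip flap, mid-thickness, 34 mm from its hinge axis; moves with the flap.
- far_left_end (a point): Middle of the free edge of the far left clip flap, mid-thickness, 34 mm from its hinge axis; moves with the flap.
- far_right_end (a point): Middle of the free edge of the far right clip flap, mid-thickness, 34 mm from its hinge axis; moves with the flap.
- pot_terracotta: Loose terracotta plant pot of soil, 74 mm across, 70 mm high, left or right of the tray. Bystander. Origin under its centre.
- pot_black: Loose black plastic pot of soil, 74 mm across, 70 mm high, left or right of the tray. Bystander. Origin under its centre.
- brush: Loose flat brush with wooden handle and grey head, 180 mm long, lying beyond the tray. Bystander. Its own x runs along it; origin on its underside.
- lotion: Loose pinkish bottle with black cap, 56 mm across, 160 mm high, standing left of the tray. Bystander. Origin under its centre.
- soapbox: Loose white two-part soap dish with soap, 100 x 150 x 35 mm, right of the tray on the robot's side. Bystander. Origin under its centre.
- plug_tray: Loose grey tray of soil plugs, 120 x 160 x 40 mm, left of the tray on the robot's side. Bystander. Origin under its centre.

How it is judged:
By the outcome, as a careful person would: the job done as asked, in the order asked, and still so for the second after the job is handed in, with the robot touching nothing.
It also fails if it takes over 51 s, if anything falls off the work surface, if the arm or the gripper's body presses on something with over 40 N, if the wrist force passes 120 N, or if a joint passes its speed limit or range.

## Working session

There is one attempt and no reset: what is moved stays moved. The work goes in short steps, Python scripts to look and compute and a tool call to move; the robot and the scene stay as the last step left them, time stands still between calls to the robot, and variables do not carry over. Pictures are saved under pics/ and viewed, and the job is handed in when it is done.

Besides the shell and the picture viewer there is one more tool, called as name(argument=value, ...), one argument or row to a line, values as JSON. move_arm: Moves the arm, as the interface text tells. Its arguments: {"type":"object","properties":{"xyz":{"type":"array","items":{"type":"array","items":{"type":"number"}}},"rotation":{"type":"array","items":{"type":"array","items":{"type":"number"}}},"claw":{"type":"array","items":{"type":"number"}},"grip_force":{"type":"number"}},"required":["xyz","rotation","claw"]}

```bash
mkdir -p pics; ls; python3 - <<'E'
from bench import get_state,get_image
import cv2,numpy as np,pickle
print(get_state())
d={}
for n in ["side","top","wrist"]:
    im=get_image(n); d[n]=im
    cv2.imwrite(f"pics/{n}0.png",im["frame"][:,:,::-1]); print(n,im["mtx"].tolist(),im["k1"],im["rvec"],im["tvec"])
pickle.dump(d,open("d0.pkl","wb"))
cv2.imwrite("pics/top0b.png",cv2.resize(d["top"]["frame"][:,:,::-1],(800,600)))
cv2.imwrite("pics/side0b.png",cv2.resize(d["side"]["frame"][:,:,::-1],(800,600)))
E
```

```text
pics
{'time_s': 0.0, 'joint_pos': array([ 1.00721539e+00,  2.59347871e-01,  1.53612448e+00,  1.95424549e-05,
        1.34802266e+00, -2.02759964e-01]), 'qvel': array([ 1.10794136e-04,  7.86910007e-05, -1.51281493e-04,  6.02903283e-04,
        1.18528214e-03, -6.60596703e-04]), 'effort': array([-9.62123086e-04, -4.46035552e+01, -2.90562165e+01, -3.31351557e-04,
        1.19049576e-02, -1.65383432e-05]), 'ee_pos': array([0.19382216, 0.51412435, 0.23045548]), 'tcp_rot': array([ 1.79435463e-01,  9.83769287e-01, -8.78642873e-04, -3.64447980e-04]), 'force': array([ 0.37239423,  0.78404791, -0.05573257]), 'moment': array([-0.00464105,  0.00691643,  0.00574001]), 'finger_gap': 0.08538476462587827}
side [[353.31822505480665, 0.0, 255.68899979380748], [0.0, 353.31822505480665, 186.0242535085295], [0.0, 0.0, 1.0]] -0.000703750119917851 [ 2.26085864 -0.57139072  0.22664636] [-0.48305095  0.27676024  0.97390289]
top [[496.60197362114104, 0.0, 255.7114343440963], [0.0, 496.60197362114104, 193.5977342221117], [0.0, 0.0, 1.0]] -0.15512171050493262 [ 2.09664767 -2.15531381  0.2268899 ] [0.02861064 0.58409018 1.41863154]
wrist [[273.6633165753826, 0.0, 252.3395193224781], [0.0, 273.6633165753826, 188.15356589585258], [0.0, 0.0, 1.0]] -0.04313785183307786 [-2.39377538 -1.65632513 -0.22290198] [-0.54983368 -0.03480188  0.37855729]
```

View pics/top0b.png

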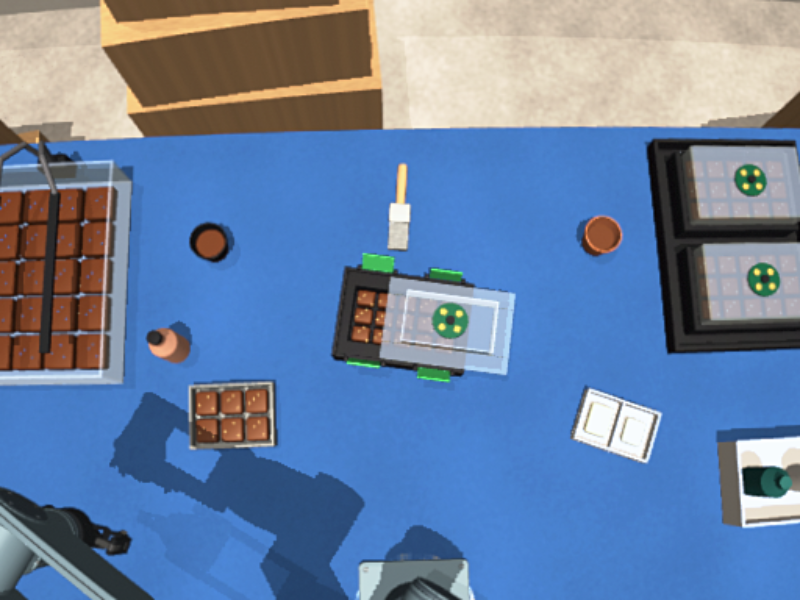

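View pics/side0b.png

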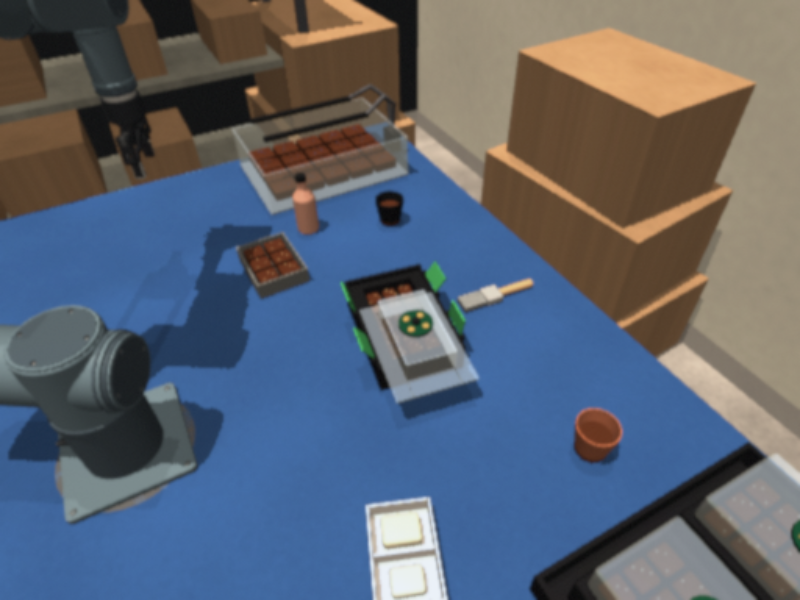

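```bash
cat > h.py <<'E'
import numpy as np,cv2
def unproj(im,uv,depth=None,planez=None):
    uv=np.asarray(uv,float).reshape(-1,2)
    K=im["mtx"]; n=np.c_[(uv[:,0]-K[0,2])/K[0,0],(uv[:,1]-K[1,2])/K[1,1]]
    s=n.copy()
    for _ in range(10):
        s=n/(1+im["k1"]*(s**2).sum(1,keepdims=True))
    R,_=cv2.Rodrigues(np.array(im["rvec"],float)); t=np.array(im["tvec"],float).ravel()
    ray=np.c_[s,np.ones(len(s))]
    C=-R.T@t; d=ray@R
    if depth is not None: return C+d*np.asarray(depth).reshape(-1,1)
    return C+d*((planez-C[2])/d[:,2])[:,None]
def proj(im,P):
    P=np.asarray(P,float).reshape(-1,3)
    R,_=cv2.Rodrigues(np.array(im["rvec"],float)); c=P@R.T+np.array(im["tvec"],float).ravel()
    s=c[:,:2]/c[:,2:]; s=s*(1+im["k1"]*(s**2).sum(1,keepdims=True))
    K=im["mtx"]; return s*[K[0,0],K[1,1]]+[K[0,2],K[1,2]]
def cloud(im):
    H,W=im["range_z"].shape; v,u=np.mgrid[:H,:W]
    return unproj(im,np.c_[u.ravel(),v.ravel()],im["range_z"].ravel()).reshape(H,W,3)
E
python3 - <<'E'
import pickle,numpy as np,cv2
from h import *
d=pickle.load(open("d0.pkl","rb"))
im=d["top"]; f=im["frame"]; X=cloud(im)
crop=f[150:260,190:350]; cv2.imwrite("pics/crop0.png",cv2.resize(crop[:,:,::-1],None,fx=5,fy=5,interpolation=cv2.INTER_NEAREST))
hsv=cv2.cvtColor(f,cv2.COLOR_RGB2HSV)
g=((hsv[...,0]>45)&(hsv[...,0]<80)&(hsv[...,1]>120)&(hsv[...,2]>60)).astype(np.uint8)
n,l,s,c=cv2.connectedComponentsWithStats(g)
for i in range(1,n):
    if s[i,4]>20:
        m=l==i; P=X[m]; print(s[i],c[i].round(1),"mean",np.median(P,0).round(3),"z",P[:,2].min().round(3),P[:,2].max().round(3), 'rgb',f[m].mean(0).round())
z=X[...,2]
Z=(z[150:260,190:350]*1000).astype(int)
print(Z[5:105:6,5:155:6])
E
```

```text
[471 106  19  19 180] [479.7 115.4] mean [ 0.796 -0.677  0.131] z 0.122 1.505 rgb [ 31. 106.  68.]
[231 162  21  13 213] [241.4 167.9] mean [0.658 0.054 0.085] z -0.002 0.101 rgb [ 71. 188.  96.]
[479 169  20  20 201] [488.2 178.6] mean [ 0.597 -0.678  0.131] z 0.124 0.14 rgb [ 33. 109.  72.]
[275 172  21   8 123] [285.  175.5] mean [ 0.63  -0.074  0.092] z 0.006 1.505 rgb [ 55. 147.  76.]
[277 194  22  22 243] [287.7 205. ] mean [ 0.537 -0.076  0.12 ] z 0.113 0.128 rgb [ 53. 132.  92.]
[222 229  21   7  76] [232.1 231.7] mean [0.468 0.084 0.095] z 0.067 1.505 rgb [ 57. 142.  76.]
[267 235  21  10 152] [277.  239.2] mean [ 0.445 -0.044  0.087] z 0.063 0.104 rgb [ 58. 158.  80.]
[[  -1   -2    3    0    0    3   -2    3    0   20   16    0   -6   -4
     0   -1    9   -5    0   -5   -5    0    6   -5    0]
 [   0   -1   -2    3   -6   -3    3   -2    0    1   -2   -1   -2    0
    -8   -5   -4    1    0   -5    1    0    2    2   -2]
 [   2    0    1   -2   -1   -1    1   82   89   97   -1    0    3    2
    -4    2    0    1   -1   -6   -1   -3   -2    3    0]
 [   3    1   -1    0  
[... 1097 characters left out ...]
108  115  109  115  112  113   68   -1   -5    0]
 [   3    1   -1   69   65   59   60   64   62   61   71   67   69   63
    66   64   66   65   69   66   66   59    4    0    2]
 [   2   -3   -1    0    3   -2  103   98   18   43   61   66   67   59
    67   60   64   65   68   68   71   68    0    0   -2]
 [  -9   -2    2    1    0    0   -4    6    0   -2    0   -4   91   88
    84   82   38    0    3    1   -5   63    2    0    0]
 [   1   -1   -4    1    0    5   -2    4    7    0    1    1    3    2
     0    1    0    3    1    3    2    2    0   -3    0]
 [   5    3    4   -6    4    2   -3   -2    0   -2   -1    1    2    0
    -8   -2   -5    0    2    2    0    0    0    1   -3]]
```

View pics/crop0.png

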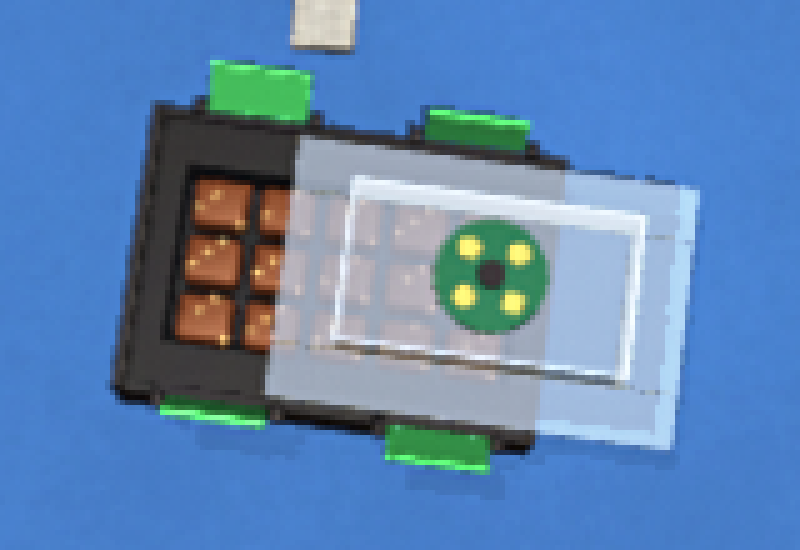

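```bash
python3 - <<'E'
import pickle,numpy as np,cv2
from h import *
d=pickle.load(open("d0.pkl","rb"))
im=d["top"]
px=lambda L:np.array(L,float)/5-0.5+[190,150]
lid=unproj(im,px([(300,136),(698,188),(672,448),(265,395)]),planez=.066)
tr=unproj(im,px([(155,101),(113,388)]),planez=.072)
trr=unproj(im,px([(568,160),(532,452)]),planez=.066)
print(lid.round(4),lid.mean(0));print(tr.round(4),trr.round(4))
e=lambda a,b:(np.linalg.norm(b-a),np.arctan2(*(b-a)[[0,1]]))
l=lid
print("lid far edge R->L",e(l[1],l[0]),e(l[2],l[3]),"short",e(l[2],l[1]),e(l[3],l[0]))
print("tray left",e(tr[1],tr[0]),"far",e(trr[0],tr[0]),"near",e(trr[1],tr[1]))
X=cloud(im);hsv=cv2.cvtColor(im["frame"],cv2.COLOR_RGB2HSV)
print("vent",unproj(im,[287.7,205],planez=.120))
E
python3 -c "
import cv2;a=cv2.imread('pics/side0.png');cv2.imwrite('pics/sc0.png',cv2.resize(a[160:265,210:350],None,fx=5,fy=5,interpolation=cv2.INTER_CUBIC))"
```

```text
[[ 0.6346  0.0296  0.066 ]
 [ 0.5969 -0.2064  0.066 ]
 [ 0.4424 -0.1824  0.066 ]
 [ 0.4803  0.0542  0.066 ]] [ 0.53853247 -0.07625357  0.066     ]
[[0.6568 0.1152 0.072 ]
 [0.4859 0.1423 0.072 ]] [[ 0.6159 -0.1294  0.066 ]
 [ 0.4425 -0.1003  0.066 ]]
lid far edge R->L (np.float64(0.23905209895184626), np.float64(0.15833144274875838)) (np.float64(0.2395849961701001), np.float64(0.1588699035397138)) short (np.float64(0.15641497761903844), np.float64(1.7249349957869686)) (np.float64(0.1562846440251118), np.float64(1.7283410753697697))
tray left (np.float64(0.1730405433047442), np.float64(1.7277659372400118)) far (np.float64(0.24813702326969575), np.float64(0.16552072062818696)) near (np.float64(0.2464928040597158), np.float64(0.17682947282565767))
vent [[ 0.53691173 -0.07595716  0.12      ]]
```

View pics/sc0.png

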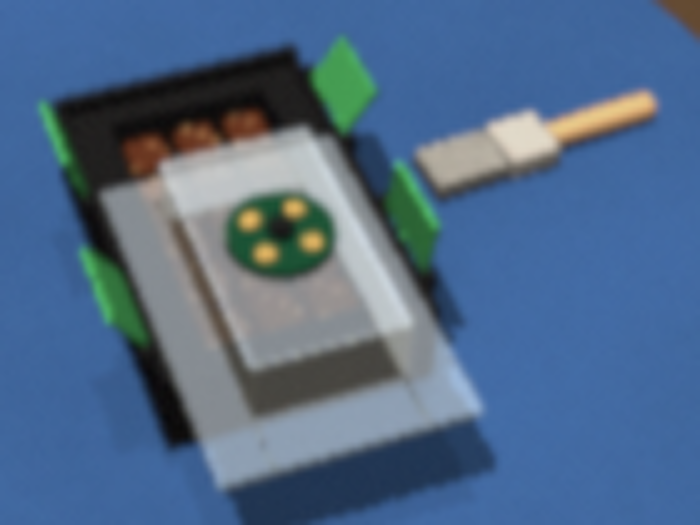

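move_arm(
  xyz=[
    [0,0,0],
    [0,0,0],
    [-0.03,-0.045,0],
    [-0.03,-0.045,0],
    [-0.03,-0.045,0],
  ],
  rotation=[
    [0,0,-5.75],
    [0,0,-5.75],
    [0,0,0],
    [0,0,0],
    [0,0,0],
  ],
  claw=[0,0,0,0,0],
  grip_force=40,
)

```text
time_s: 0.78
ee_pos: [0.2617, 0.3655, 0.231]
tcp_rot: [0.079, 0.997, -0.0, -0.0]
force: [1.3, -0.5, 1.5]
finger_gap: 0.0003
```

move_arm(
  xyz=[
    [-0.03,-0.045,0],
    [-0.03,-0.045,0],
    [-0.03,-0.045,0],
    [-0.03,-0.045,0],
    [-0.03,-0.045,0],
  ],
  rotation=[
    [0,0,0],
    [0,0,0],
    [0,0,0],
    [0,0,0],
    [0,0,0],
  ],
  claw=[0,0,0,0,0],
)

```text
time_s: 1.4
ee_pos: [0.374, 0.1193, 0.2314]
tcp_rot: [0.08, 0.997, 0.0, 0.0]
force: [0.6, 0.1, 0.5]
finger_gap: -0.0001
```

```bash
cat >> h.py <<'E'
O=np.array([0.550,0.004]); TH=0.16
def own(p,O=O,th=TH):
    c,s=np.cos(th),np.sin(th); r=np.asarray(p)[:2]-O
    return np.array([r@[c,-s],r@[s,c],p[2]])
def st():
    from bench import get_state
    from scipy.spatial.transform import Rotation as R
    S=get_state(); M=R.from_quat(S["tcp_rot"]).as_matrix()
    f=S["force"]; print("t",round(S["time_s"],2),"own mm",(own(S["ee_pos"])*1000).round(1),"tooly ang",np.arctan2(M[0,1],M[1,1]).round(4),"tilt",M[2].round(3),"F own",own(np.r_[O+f[:2],f[2]]).round(2),"gap",round(S["finger_gap"],4))
E
python3 -c "from h import *;st()"
```

```text
t 1.4 own mm [-192.1   85.8  231.4] tooly ang 0.1601 tilt [-0.  0. -1.] F own [0.58 0.21 0.48] gap -0.0001
```

move_arm(
  xyz=[
    [-0.032,-0.0485,0],
    [-0.032,-0.0485,0],
    [-0.032,-0.0485,0],
    [-0.032,-0.0485,0],
    [-0.032,-0.0485,0],
  ],
  rotation=[
    [0,0,0],
    [0,0,0],
    [0,0,0],
    [0,0,0],
    [0,0,0],
  ],
  claw=[0,0,0,0,0],
)

```text
time_s: 2.02
ee_pos: [0.4934, -0.1458, 0.2311]
tcp_rot: [0.08, 0.997, 0.0, -0.0]
force: [0.6, 0.1, 0.6]
finger_gap: 0.0001
```

move_arm(
  xyz=[
    [-0.032,-0.0485,0],
    [0,0,0],
    [0,0,0],
  ],
  rotation=[
    [0,0,0],
    [0,0,0],
    [0,0,0],
  ],
  claw=[0,0,0],
)

```text
time_s: 2.4
ee_pos: [0.5163, -0.1966, 0.2306]
tcp_rot: [0.08, 0.997, 0.001, -0.001]
force: [-0.2, 0.2, -0.5]
finger_gap: 0.0001
```

```bash
python3 - <<'E'
from h import *;st()
from bench import get_image
im=get_image("top");cv2.imwrite("pics/t1.png",cv2.resize(im["frame"][120:280,170:400,::-1],None,fx=3.4,fy=3.4))
E
```

```text
t 2.4 own mm [  -1.3 -203.4  230.6] tooly ang 0.1608 tilt [ 0.002  0.001 -1.   ] F own [-0.27  0.13 -0.53] gap 0.0001
```

View pics/t1.png

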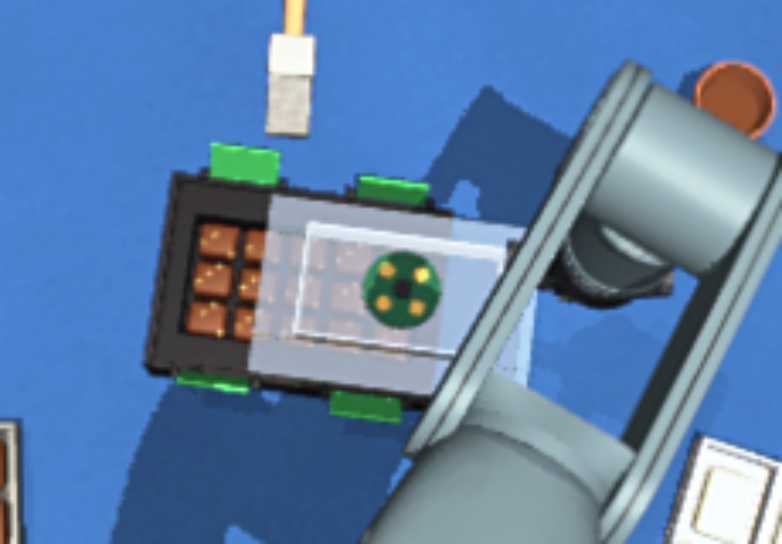

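move_arm(
  xyz=[
    [-0.002,-0.006,0.051],
    [0,0,0.051],
    [0,0,0.05],
    [0,0,0],
  ],
  rotation=[
    [0,0,0],
    [0,0,0],
    [0,0,0],
    [0,0,0],
  ],
  claw=[0,0,0,0],
)

```text
time_s: 2.95
ee_pos: [0.5148, -0.1999, 0.0764]
tcp_rot: [0.079, 0.997, 0.002, -0.004]
force: [0.5, -0.2, 0.1]
finger_gap: -0.0003
```

```bash
python3 - <<'E'
from h import *;st()
from bench import get_image
im=get_image("side");cv2.imwrite("pics/s1.png",cv2.resize(im["frame"][130:290,200:400,::-1],None,fx=3.7,fy=3.7))
E
```

```text
t 2.95 own mm [  -2.2 -206.9   76.4] tooly ang 0.1585 tilt [ 0.008  0.004 -1.   ] F own [ 0.52 -0.08  0.1 ] gap -0.0003
```

View pics/s1.png

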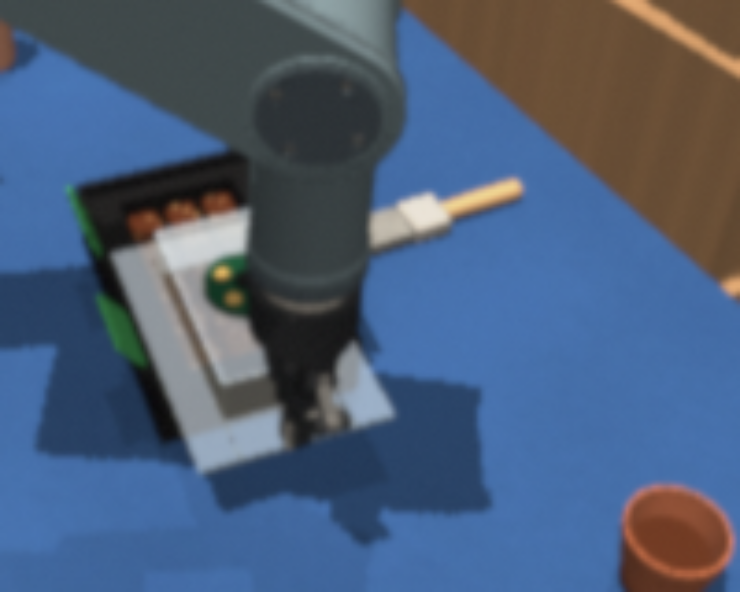

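move_arm(
  xyz=[
    [0,0.015,0],
    [0,0.013,0],
    [0,0.012,0],
    [0,0.012,0],
    [0,0.012,0],
  ],
  rotation=[
    [0,0,0],
    [0,0,0],
    [0,0,0],
    [0,0,0],
    [0,0,0],
  ],
  claw=[0,0,0,0,0],
)

```text
time_s: 3.62
ee_pos: [0.5284, -0.1394, 0.0797]
tcp_rot: [0.08, 0.997, -0.0, 0.0]
force: [0.1, -3.1, 2.7]
finger_gap: 0.0003
```

```bash
python3 - <<'E'
from h import *;st()
from bench import get_image
im=get_image("side");cv2.imwrite("pics/s2.png",cv2.resize(im["frame"][130:290,200:400,::-1],None,fx=3.7,fy=3.7))
E
```

```text
t 3.62 own mm [   1.5 -145.    79.7] tooly ang 0.1599 tilt [-0.001 -0.    -1.   ] F own [ 0.62 -3.03  2.66] gap 0.0003
```

View pics/s2.png

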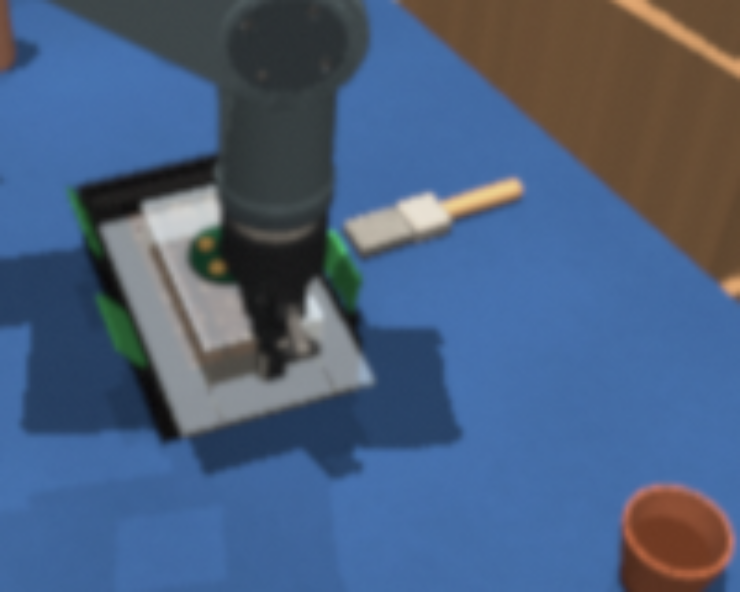

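move_arm(
  xyz=[
    [0,0.012,0],
    [0,0.012,0],
    [0,0.008,0],
    [0,0.005,0],
    [0,0,0],
  ],
  rotation=[
    [0,0,0],
    [0,0,0],
    [0,0,0],
    [0,0,0],
    [0,0,0],
  ],
  claw=[0,0,0,0,0],
)

```text
time_s: 4.3
ee_pos: [0.5338, -0.1027, 0.0791]
tcp_rot: [0.08, 0.997, 0.0, -0.0]
force: [-0.1, -0.5, -0.4]
finger_gap: 0.0001
```

```bash
python3 -c "from h import *;st()"
```

```text
t 4.3 own mm [   1.  -107.9   79.1] tooly ang 0.1597 tilt [ 0.001  0.001 -1.   ] F own [-0.02 -0.52 -0.39] gap 0.0001
```

move_arm(
  xyz=[
    [0,0.003,0],
    [0,0.002,0],
    [0,0,0],
  ],
  rotation=[
    [0,0,0],
    [0,0,0],
    [0,0,0],
  ],
  claw=[0,0,0],
)

```text
time_s: 4.68
ee_pos: [0.5346, -0.0983, 0.0792]
tcp_rot: [0.08, 0.997, 0.0, -0.0]
force: [0.0, 0.5, 0.1]
finger_gap: 0.0005
```

```bash
python3 -c "from h import *;st()"
```

```text
t 4.67 own mm [   1.1 -103.4   79.2] tooly ang 0.1601 tilt [ 0.  0. -1.] F own [-0.05  0.47  0.09] gap 0.0005
```

move_arm(
  xyz=[
    [0,0.0015,0],
    [0,0.0015,0],
  ],
  rotation=[
    [0,0,0],
    [0,0,0],
  ],
  claw=[0,0],
)

```text
time_s: 4.92
ee_pos: [0.5352, -0.0956, 0.0792]
tcp_rot: [0.08, 0.997, -0.0, -0.0]
force: [0.5, -1.2, -0.5]
finger_gap: -0.0003
```

move_arm(
  xyz=[
    [0,0.0015,0],
    [0,0.0015,0],
  ],
  rotation=[
    [0,0,0],
    [0,0,0],
  ],
  claw=[0,0],
)

```text
time_s: 5.18
ee_pos: [0.5353, -0.0943, 0.0795]
tcp_rot: [0.08, 0.997, -0.002, -0.0]
force: [-4.5, -11.1, 1.4]
finger_gap: 0.0
```

```bash
python3 - <<'E'
from h import *;st()
from bench import get_image
im=get_image("top");cv2.imwrite("pics/t3.png",cv2.resize(im["frame"][150:260,190:350,::-1],None,fx=5,fy=5))
E
```

```text
t 5.17 own mm [  1.2 -99.4  79.5] tooly ang 0.1592 tilt [ 0.    -0.003 -1.   ] F own [ -2.66 -11.62   1.36] gap 0.0
```

View pics/t3.png

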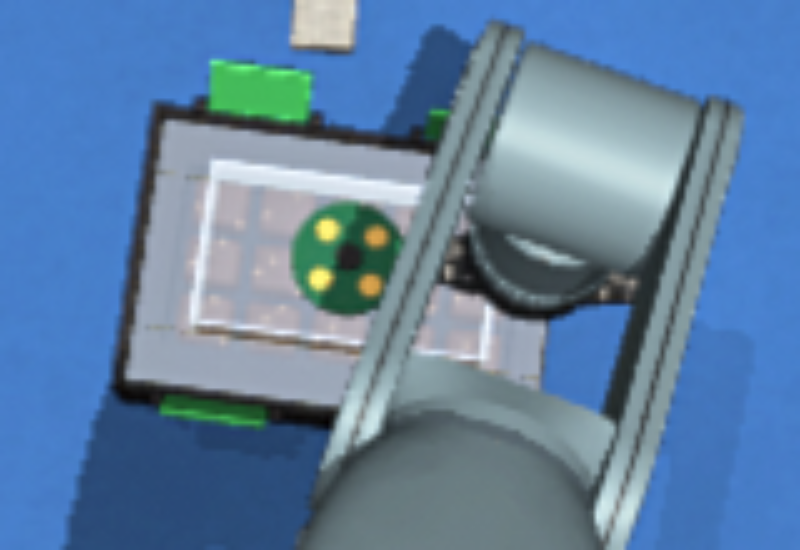

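move_arm(
  xyz=[
    [0,-0.013,0],
    [0,0,-0.055],
    [0.02,0.01,-0.02],
    [0.058,0.017,0],
    [0.058,0.017,0],
  ],
  rotation=[
    [0,0,0],
    [0,0,0],
    [0,0,0],
    [0,0,0],
    [0,0,0],
  ],
  claw=[0,0,0,0,0],
)

```text
time_s: 5.85
ee_pos: [0.4054, -0.0399, 0.1545]
tcp_rot: [0.08, 0.997, 0.0, 0.001]
force: [0.5, 1.0, 0.5]
finger_gap: -0.0
```

move_arm(
  xyz=[
    [0.01,0.001,0.02],
    [0,0,0.05],
    [0,0,0],
  ],
  rotation=[
    [0,0,0],
    [0,0,0],
    [0,0,0],
  ],
  claw=[0,0,0],
)

```text
time_s: 6.22
ee_pos: [0.394, -0.0367, 0.0824]
tcp_rot: [0.08, 0.997, 0.001, -0.003]
force: [-0.2, 0.0, -0.0]
finger_gap: 0.0001
```

```bash
python3 - <<'E'
from h import *;st()
from bench import get_image
im=get_image("side");cv2.imwrite("pics/s4.png",cv2.resize(im["frame"][130:290,200:400,::-1],None,fx=3.7,fy=3.7))
im=get_image("top");cv2.imwrite("pics/t4.png",cv2.resize(im["frame"][150:260,190:350,::-1],None,fx=5,fy=5))
E
```

```text
t 6.22 own mm [-147.5  -65.1   82.4] tooly ang 0.1604 tilt [ 0.007  0.002 -1.   ] F own [-0.24 -0.   -0.04] gap 0.0001
```

View pics/s4.png

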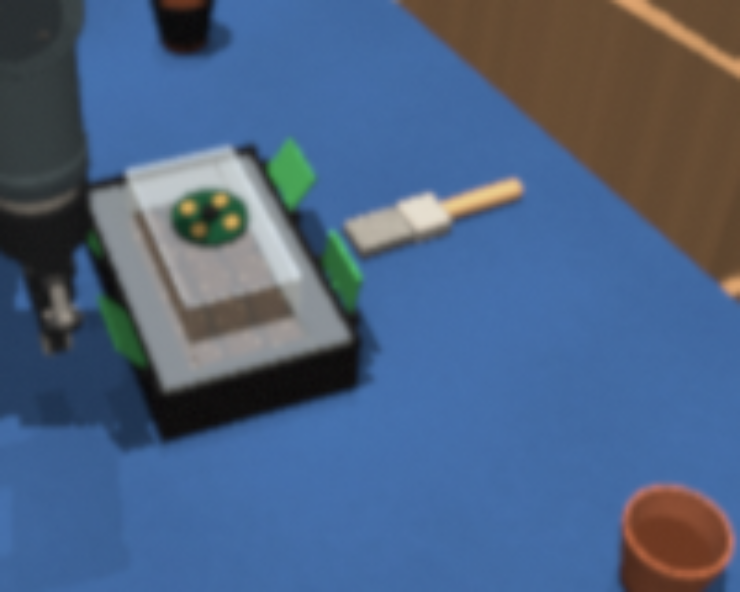

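View pics/t4.png

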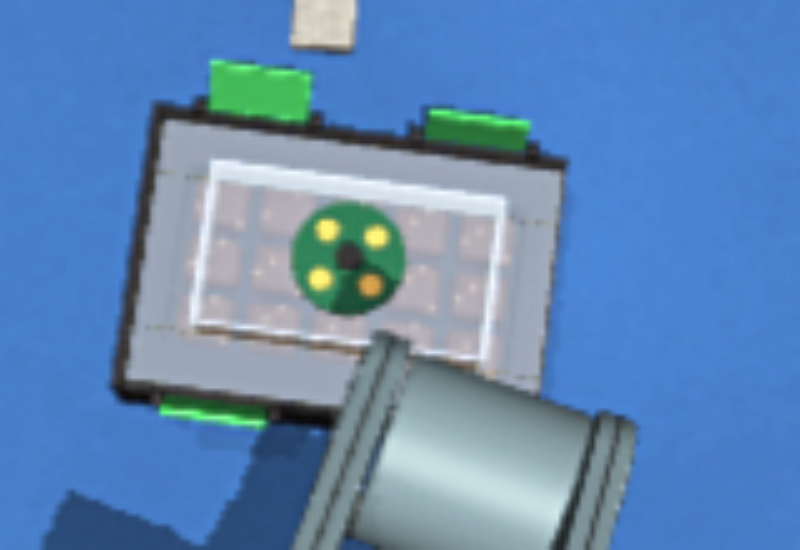

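move_arm(
  xyz=[
    [-0.02,0,-0.004],
    [-0.015,0,0],
    [-0.015,0,0],
    [-0.012,0,0],
    [-0.008,0,0],
  ],
  rotation=[
    [0,0,0],
    [0,0,0],
    [0,0,0],
    [0,0,0],
    [0,0,0],
  ],
  claw=[0,0,0,0,0],
)

```text
time_s: 6.95
ee_pos: [0.4664, -0.0489, 0.0882]
tcp_rot: [0.08, 0.997, 0.0, -0.0]
force: [-1.8, 1.1, 1.1]
finger_gap: -0.0001
```

```bash
python3 - <<'E'
from h import *;st()
from bench import get_image
im=get_image("side");cv2.imwrite("pics/s5.png",cv2.resize(im["frame"][160:265,200:340,::-1],None,fx=5,fy=5))
E
```

```text
t 6.95 own mm [-74.1 -65.6  88.2] tooly ang 0.1599 tilt [ 0.  0. -1.] F own [-1.96  0.84  1.15] gap -0.0001
```

View pics/s5.png

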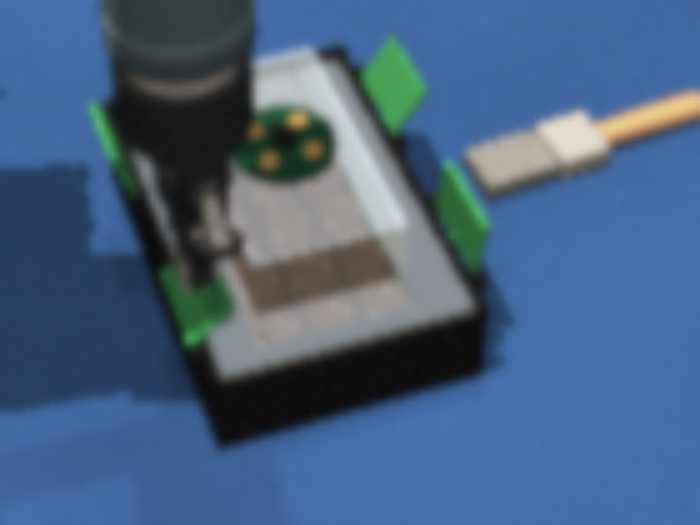

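move_arm(
  xyz=[
    [-0.002,0,0.005],
    [-0.001,0,0.005],
    [0,0,0.004],
    [0,0,0.003],
    [0,0,0.001],
  ],
  rotation=[
    [0,0,0],
    [0,0,0],
    [0,0,0],
    [0,0,0],
    [0,0,0],
  ],
  claw=[0,0,0,0,0],
)

```text
time_s: 7.62
ee_pos: [0.4689, -0.0494, 0.0717]
tcp_rot: [0.08, 0.997, -0.0, 0.0]
force: [-6.8, 2.3, 24.5]
finger_gap: 0.0001
```

```bash
python3 - <<'E'
from h import *;st()
E
```

```text
t 7.62 own mm [-71.6 -65.7  71.7] tooly ang 0.1599 tilt [-0.001 -0.    -1.   ] F own [-7.03  1.22 24.53] gap 0.0001
```

move_arm(
  xyz=[
    [0,0,-0.055],
    [0.025,0.04,-0.005],
    [0.025,0.045,0],
    [0.025,0.045,0.015],
    [0,0,0.03],
  ],
  rotation=[
    [0,0,0],
    [0,0,0],
    [0,0,0],
    [0,0,0],
    [0,0,0],
  ],
  claw=[0,0,0,0,0],
)

```text
time_s: 8.25
ee_pos: [0.4141, 0.0937, 0.0855]
tcp_rot: [0.078, 0.997, 0.0, 0.001]
force: [0.7, -0.0, -0.2]
finger_gap: 0.0001
```

```bash
python3 - <<'E'
from h import *;st()
from bench import get_image
im=get_image("side");cv2.imwrite("pics/s6.png",cv2.resize(im["frame"][130:265,160:340,::-1],None,fx=4.4,fy=4.4))
E
```

```text
t 8.25 own mm [-148.5   66.9   85.5] tooly ang 0.1556 tilt [-0.001  0.001 -1.   ] F own [ 0.66  0.07 -0.18] gap 0.0001
```

View pics/s6.png

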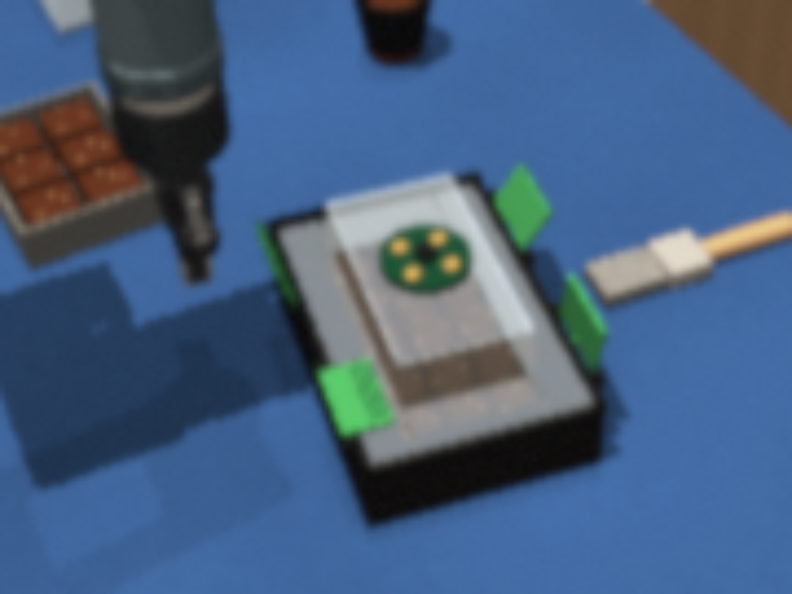

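Near-right clip lies flat at about (355,398); the other three are open. Now near-left.

move_arm(
  xyz=[
    [-0.02,0,-0.002],
    [-0.016,0,0],
    [-0.016,0,0],
    [-0.014,0,0],
    [-0.009,0,0],
  ],
  rotation=[
    [0,0,0],
    [0,0,0],
    [0,0,0],
    [0,0,0],
    [0,0,0],
  ],
  claw=[0,0,0,0,0],
)

```text
time_s: 8.93
ee_pos: [0.4903, 0.0786, 0.0872]
tcp_rot: [0.08, 0.997, -0.0, -0.0]
force: [-1.3, 0.7, 0.7]
finger_gap: -0.0002
```

```bash
python3 - <<'E'
from h import *;st()
E
```

```text
t 8.93 own mm [-70.8  64.1  87.2] tooly ang 0.1607 tilt [ 0. -0. -1.] F own [-1.44  0.53  0.71] gap -0.0002
```

move_arm(
  xyz=[
    [-0.002,0,0.005],
    [-0.001,0,0.005],
    [0,0,0.004],
    [0,0,0.002],
    [0,0,0.001],
  ],
  rotation=[
    [0,0,0],
    [0,0,0],
    [0,0,0],
    [0,0,0],
    [0,0,0],
  ],
  claw=[0,0,0,0,0],
)

```text
time_s: 9.55
ee_pos: [0.4924, 0.0785, 0.0718]
tcp_rot: [0.08, 0.997, -0.0, 0.0]
force: [-5.5, -0.7, 22.4]
finger_gap: -0.0001
```

```bash
python3 - <<'E'
from h import *;st()
E
```

```text
t 9.55 own mm [-68.8  64.4  71.8] tooly ang 0.1597 tilt [-0.001 -0.    -1.   ] F own [-5.3  -1.6  22.42] gap -0.0001
```

move_arm(
  xyz=[
    [0,0,-0.055],
    [-0.03,0,-0.02],
    [-0.058,0,0],
    [-0.058,0,0],
    [-0.058,0,0],
  ],
  rotation=[
    [0,0,0],
    [0,0,0],
    [0,0,0],
    [0,0,0],
    [0,0,0],
  ],
  claw=[0,0,0,0,0],
)

```text
time_s: 10.18
ee_pos: [0.695, 0.0459, 0.1451]
tcp_rot: [0.08, 0.997, 0.0, -0.0]
force: [0.4, -0.0, 0.2]
finger_gap: -0.0002
```

move_arm(
  xyz=[
    [-0.014,0,0.015],
    [0,0,0.045],
    [0,0,0],
  ],
  rotation=[
    [0,0,0],
    [0,0,0],
    [0,0,0],
  ],
  claw=[0,0,0],
)

```text
time_s: 10.55
ee_pos: [0.7029, 0.0444, 0.0798]
tcp_rot: [0.08, 0.997, 0.0, -0.006]
force: [-0.0, 0.1, -0.0]
finger_gap: 0.0002
```

```bash
python3 - <<'E'
from h import *;st()
from bench import get_image
im=get_image("side");cv2.imwrite("pics/s7.png",cv2.resize(im["frame"][130:265,180:360,::-1],None,fx=4.4,fy=4.4))
E
```

```text
t 10.55 own mm [144.5  64.2  79.8] tooly ang 0.1598 tilt [ 0.012 -0.001 -1.   ] F own [-0.01  0.06 -0.04] gap 0.0002
```

View pics/s7.png

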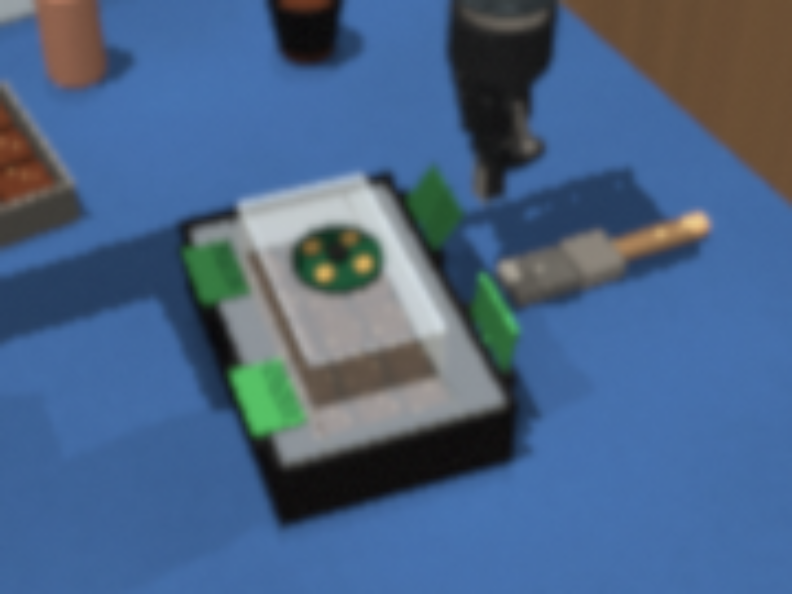

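move_arm(
  xyz=[
    [0.014,0,-0.004],
    [0.015,0,0],
    [0.016,0,0],
    [0.016,0,0],
    [0.01,0,0],
  ],
  rotation=[
    [0,0,0],
    [0,0,0],
    [0,0,0],
    [0,0,0],
    [0,0,0],
  ],
  claw=[0,0,0,0,0],
)

```text
time_s: 11.22
ee_pos: [0.6379, 0.0553, 0.0919]
tcp_rot: [0.08, 0.997, -0.0, 0.002]
force: [1.7, 0.4, 0.4]
finger_gap: 0.0001
```

```bash
python3 - <<'E'
from h import *;st()
from bench import get_image
im=get_image("side");cv2.imwrite("pics/s8.png",cv2.resize(im["frame"][130:265,180:360,::-1],None,fx=4.4,fy=4.4))
E
```

```text
t 11.22 own mm [78.6 64.6 91.9] tooly ang 0.1597 tilt [-0.004  0.    -1.   ] F own [1.63 0.62 0.44] gap 0.0001
```

View pics/s8.png

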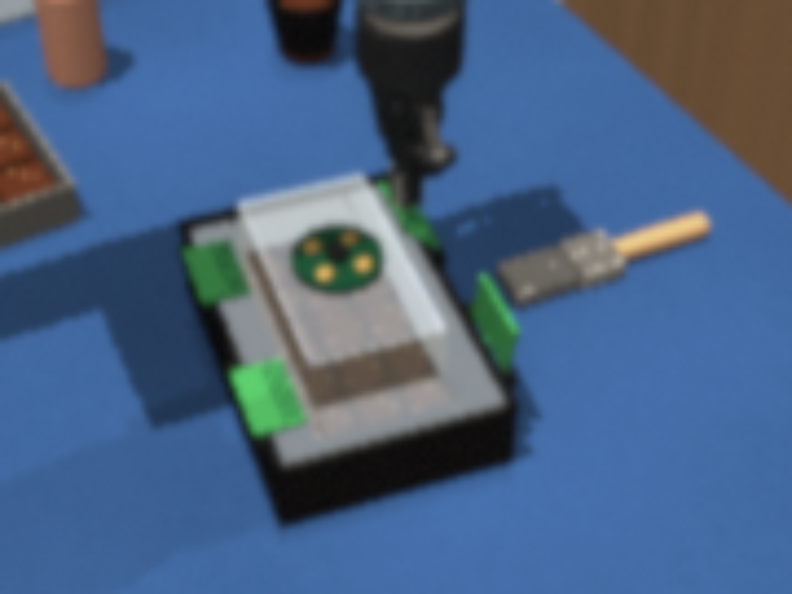

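move_arm(
  xyz=[
    [0.003,0,0.006],
    [0.003,0,0.005],
    [0.001,0,0.005],
    [0,0,0.002],
    [0,0,0],
  ],
  rotation=[
    [0,0,0],
    [0,0,0],
    [0,0,0],
    [0,0,0],
    [0,0,0],
  ],
  claw=[0,0,0,0,0],
)

```text
time_s: 11.9
ee_pos: [0.6305, 0.0562, 0.0719]
tcp_rot: [0.08, 0.997, -0.0, -0.0]
force: [-4.2, 0.1, 8.4]
finger_gap: 0.0
```

```bash
python3 - <<'E'
from h import *;st()
E
```

```text
t 11.9 own mm [71.1 64.3 71.9] tooly ang 0.16 tilt [ 0.001 -0.    -1.   ] F own [-4.17 -0.55  8.43] gap 0.0
```

move_arm(
  xyz=[
    [0,0,0.001],
    [0,0,0],
  ],
  rotation=[
    [0,0,0],
    [0,0,0],
  ],
  claw=[0,0],
)

```text
time_s: 12.15
ee_pos: [0.6306, 0.0562, 0.0719]
tcp_rot: [0.08, 0.997, -0.0, 0.0]
force: [-5.0, 0.4, 13.1]
finger_gap: 0.0002
```

move_arm(
  xyz=[
    [0,0,-0.055],
    [-0.025,-0.04,-0.005],
    [-0.025,-0.045,0],
    [-0.025,-0.044,0.012],
    [0,0,0.03],
  ],
  rotation=[
    [0,0,0],
    [0,0,0],
    [0,0,0],
    [0,0,0],
    [0,0,0],
  ],
  claw=[0,0,0,0,0],
)

```text
time_s: 12.78
ee_pos: [0.6864, -0.0881, 0.0886]
tcp_rot: [0.082, 0.997, -0.001, 0.002]
force: [0.1, 0.9, -0.1]
finger_gap: 0.0001
```

```bash
python3 - <<'E'
from h import *;st()
from bench import get_image
im=get_image("side");cv2.imwrite("pics/s9.png",cv2.resize(im["frame"][130:265,180:360,::-1],None,fx=4.4,fy=4.4))
E
```

```text
t 12.78 own mm [149.3 -69.2  88.6] tooly ang 0.1645 tilt [-0.004 -0.002 -1.   ] F own [-0.07  0.87 -0.15] gap 0.0001
```

View pics/s9.png

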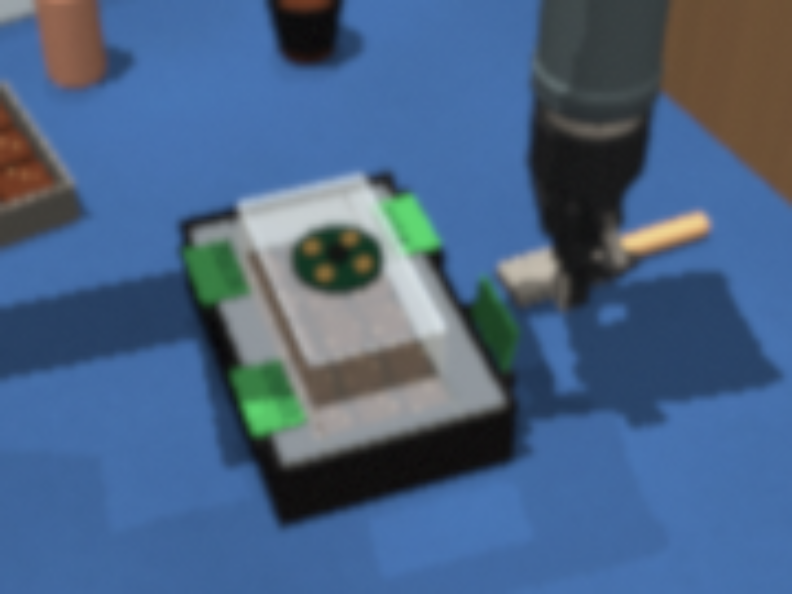

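Three clips flat, far-right still open at (495,325). Push it in.

move_arm(
  xyz=[
    [0.018,0.003,0],
    [0.015,0,0],
    [0.016,0,0],
    [0.016,0,0],
    [0.01,0,0],
  ],
  rotation=[
    [0,0,0],
    [0,0,0],
    [0,0,0],
    [0,0,0],
    [0,0,0],
  ],
  claw=[0,0,0,0,0],
)

```text
time_s: 13.45
ee_pos: [0.6099, -0.0676, 0.0883]
tcp_rot: [0.08, 0.997, 0.0, -0.0]
force: [0.0, 0.7, 0.2]
finger_gap: 0.0001
```

```bash
python3 - <<'E'
from h import *;st()
E
```

```text
t 13.45 own mm [ 70.6 -61.2  88.3] tooly ang 0.1595 tilt [ 0.001  0.    -1.   ] F own [-0.1   0.74  0.2 ] gap 0.0001
```

move_arm(
  xyz=[
    [0,0,0.005],
    [0,0,0.005],
    [0,0,0.004],
    [0,0,0.003],
    [0,0,0.001],
  ],
  rotation=[
    [0,0,0],
    [0,0,0],
    [0,0,0],
    [0,0,0],
    [0,0,0],
  ],
  claw=[0,0,0,0,0],
)

```text
time_s: 14.08
ee_pos: [0.6106, -0.0682, 0.0718]
tcp_rot: [0.08, 0.997, -0.0, -0.0]
force: [-7.2, 2.3, 17.3]
finger_gap: 0.0001
```

```bash
python3 - <<'E'
from h import *;st()
E
```

```text
t 14.07 own mm [ 71.3 -61.7  71.8] tooly ang 0.16 tilt [ 0. -0. -1.] F own [-7.44  1.09 17.29] gap 0.0001
```

Flat. Lift clear, to the right and back, then check.

move_arm(
  xyz=[
    [0,0,-0.055],
    [0,0,-0.06],
    [0,-0.055,-0.02],
    [0,-0.06,0],
    [0,-0.06,0],
  ],
  rotation=[
    [0,0,0],
    [0,0,0],
    [0,0,0],
    [0,0,0],
    [0,0,0],
  ],
  claw=[0,0,0,0,0],
)

```text
time_s: 14.7
ee_pos: [0.5828, -0.2426, 0.2057]
tcp_rot: [0.079, 0.997, -0.0, 0.001]
force: [1.0, -1.1, -0.1]
finger_gap: -0.0002
```

move_arm(
  xyz=[
    [0.03,-0.05,0],
    [0.03,-0.05,0],
    [0,0,0],
  ],
  rotation=[
    [0,0,0],
    [0,0,0],
    [0,0,0],
  ],
  claw=[0,0,0],
)

```text
time_s: 15.08
ee_pos: [0.505, -0.3339, 0.2048]
tcp_rot: [0.083, 0.997, -0.0, -0.001]
force: [0.5, -0.3, 0.3]
finger_gap: -0.0001
```

```bash
python3 - <<'E'
from h import *;st()
from bench import get_image
import pickle
d=pickle.load(open("d0.pkl","rb"))
im=get_image("top");cv2.imwrite("pics/tf.png",cv2.resize(im["frame"][150:260,190:350,::-1],None,fx=5,fy=5))
f=im["frame"];cv2.imwrite("pics/tfa.png",cv2.resize(f[:,:,::-1],(800,600)))
X=cloud(im);hsv=cv2.cvtColor(f,cv2.COLOR_RGB2HSV)
g=((hsv[...,0]>45)&(hsv[...,0]<80)&(hsv[...,1]>120)&(hsv[...,2]>60)).astype(np.uint8)
n,l,s,c=cv2.connectedComponentsWithStats(g)
for i in range(1,n):
    if s[i,4]>20 and c[i][0]<400:
        m=l==i;P=X[m]; o=own(np.median(P,0)); print(s[i],(o*1000).round(1),"z10/90",np.percentile(P[:,2],[10,90]).round(3),"plane",(own(unproj(im,c[i],planez=.072)[0])*1000).round(1))
side=get_image("side");cv2.imwrite("pics/sf.png",cv2.resize(side["frame"][130:265,180:360,::-1],None,fx=4.4,fy=4.4))
E
```

```text
t 15.07 own mm [   9.4 -340.7  204.8] tooly ang 0.1659 tilt [ 0.001 -0.001 -1.   ] F own [ 0.51 -0.23  0.31] gap -0.0001
[230 170  22  14 233] [76.1 66.4 72.1] z10/90 [0.068 0.076] plane [76.  65.3 72. ]
[274 176  22  14 234] [ 75.9 -64.9  72.3] z10/90 [0.068 0.076] plane [ 75.6 -65.3  72. ]
[249 191  22  22 238] [-5.000e-01  1.000e-01  1.202e+02] z10/90 [0.116 0.124] plane [ 8.2 -0.4 72. ]
[223 219  22  15 262] [-73.9  66.2  72. ] z10/90 [0.068 0.076] plane [-73.6  65.3  72. ]
[267 225  22  15 254] [-73.7 -65.3  72.2] z10/90 [0.067 0.076] plane [-73.4 -64.5  72. ]
```

View pics/tf.png

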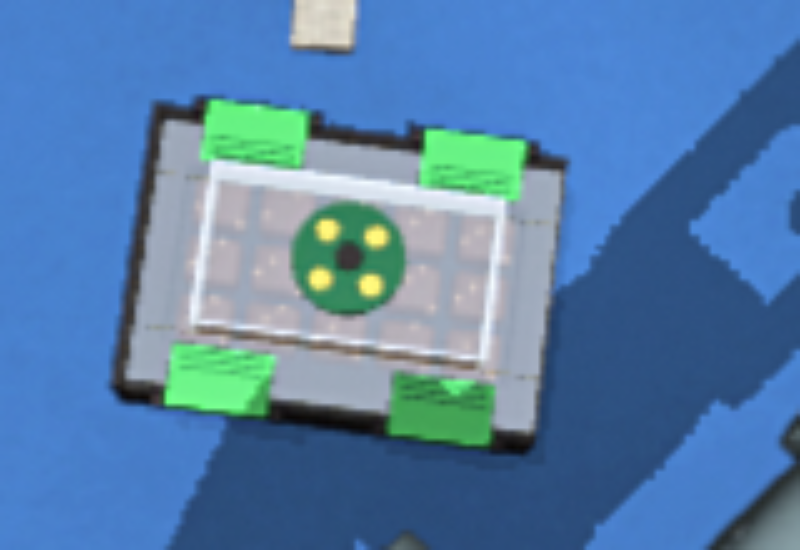

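View pics/sf.png

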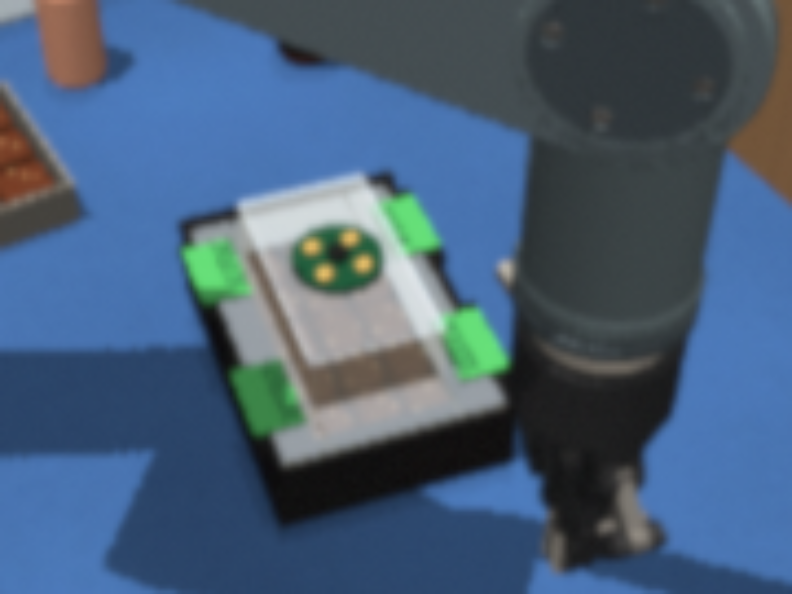

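View pics/tfa.png

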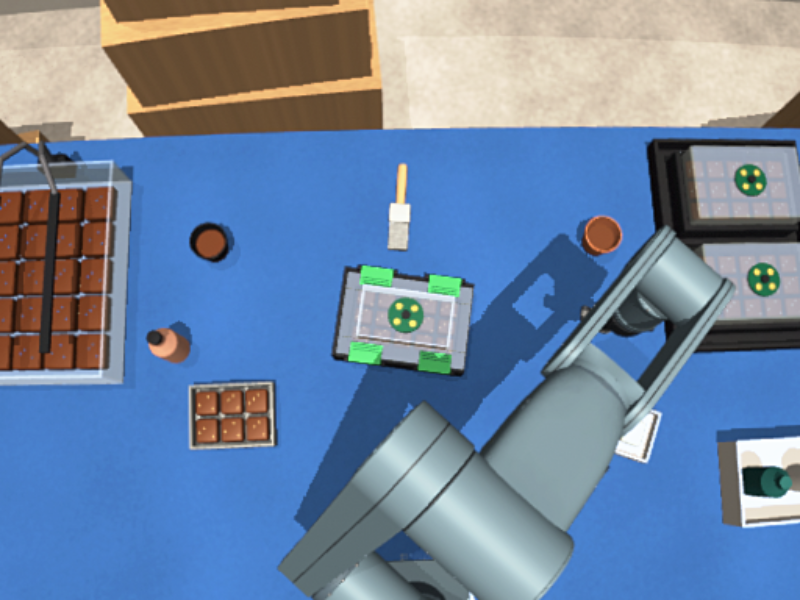

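```bash
python3 -c "
from bench import hand_in;print(hand_in())"
```

```text
the job is handed in; nothing more can be done
None
```

The lid is fully home and all four clips are folded flat; I handed the job in at about 15 s, well under the 51 s limit.

- **Lid:** I slid it about 81 mm by pushing the dome's right wall with the shut fingers, all four clips still open, until the force rose to about 12 N at the stop wall. At the end the vent's centre was within 1 mm of the tray's own origin, so the lid stayed home while the clips were folded.
- **Clips:** I folded near-right, near-left, far-right and far-left by pushing each in and pressing it down, with far-left done before far-right. Each stopped at about 72 mm, pressed with 13 to 25 N. The last top picture puts all four clip faces at 72.0 to 72.3 mm, the folded height.
- **Other things on the bench:** None of them looks moved in the last top picture. The arm partly covers the soap dish there, so I could only see part of it. The fingers passed above the brush without touching it.

The arm was raised clear of everything at hand-in. None of the checks failed or disagreed.

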